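# Change over the inlets of a bench fume extractor

### The job

The small fume extractor on the conservation bench is drawing through its round hood; change it over to the flat slot nozzle. Push the damper knob that is standing out fully home, and then pull the other knob, which is locked until the first is home, all the way out and leave it there. Leave the things lying around where they are.

Things in the scene. Friction and masses are not known exactly. Their poses are not given: they have to be found in the camera images.
- extractor: the fume extractor, a white box 200 (x) x 300 (y) x 115 mm high, fixed. Origin: centre of its underside. Its front faces the robot, at x = -100 mm. Knobs at y = +70 mm (left) and -70 mm (right); round hood on the left side, flat slot nozzle on the right, both behind the front face. On top, from 35 mm behind the front, a cross bar and cam plates up to 22 mm high: the interlock, which works by itself.
- left_knob (a point): the left knob (+y, seen from the robot), which starts out: black, round, 44 mm across, 18 mm thick, its axis level, on a 12 mm rod out of the extractor's front. The point is the knob's centre, 82 mm above the table; axes as the extractor's. Home, its back face stands 40 mm clear of the front face (fingers fit behind it, beside the rod) and the point 49 mm; fully out, 35 mm farther.
- right_knob (a point): the right knob (-y), which starts home: black, round, 44 mm across, 18 mm thick, its axis level, on a 12 mm rod out of the extractor's front. The point is the knob's centre, 82 mm above the table; axes as the extractor's. Home, its back face stands 40 mm clear of the front face (fingers fit behind it, beside the rod) and the point 49 mm; fully out, 35 mm farther.
- damper_left (a joint): slide of the left knob: 0 when fully home, 0.035 m when all the way out along the extractor's -x. Detented: a few mm past half way it snaps on by itself to the nearer end and stays there; moving it over takes about 5 to 7 N.
- damper_right (a joint): slide of the right knob: 0 when fully home, 0.035 m when all the way out along the extractor's -x. Detented: a few mm past half way it snaps on by itself to the nearer end and stays there; moving it over takes about 5 to 7 N. It is locked (it gives only a few mm) until the left knob is home.
- tape_roll: A roll of tape lying flat on the table between the knobs, 72 mm across and 24 mm high; origin at the centre of its underside. A bystander.
- brush: A brush 190 mm long lying in front of the extractor, less than 30 mm high; origin at mid-length, underside; its length is its x. A bystander.
- wood_block: A wooden block 60 x 40 x 25 mm on the table near the front left corner of the extractor; origin at the centre of its underside. A bystander.
- solvent_bottle: A white plastic bottle 60 mm across and 130 mm high, to the left; origin at the centre of its underside. A bystander.
- clay_pot: A brown pot 104 mm across and 85 mm high, to the right; origin at the centre of its underside. A bystander.
- glass_jar: An amber jar 64 mm across and 75 mm high, to the left; origin at the centre of its underside. A bystander.
- sherd_box: An open wooden box 130 x 200 x 45 mm with a divider, to the right; origin at the centre of its underside. A bystander.

How it is judged:
By the outcome, as a careful person would: the job done as asked, in the order asked, and still so for the second after the job is handed in, with the robot touching nothing.
It also fails if it takes over 42 s, if anything falls off the work surface, if the arm or the gripper's body presses on something with over 40 N, if the wrist force passes 120 N, or if a joint passes its speed limit or range.

### The arm

A 6-joint arm with a two-finger parallel gripper is mounted at the origin on the work surface. World frame = base frame: x ahead of the robot, y to its left, z up, the work surface at z = 0. Lengths are in m, angles in rad, forces in N, time in s.
With the tool pointing down it reaches from about 0.425 to 0.95 m from the base axis. Payload 3.5 kg.
Tool frame: the origin (TCP) lies on the centre line of the jaws, within the pads' length; the fingertips stand 19 mm ahead of it and the grasp point (between the pads) is the TCP; z points along the fingers, y is the line along which they close (so a half turn about z gives the same grasp; the last joint's range is limited). The gripper opens to 85 mm and grips with 20 to 120 N. Pads are 22 mm wide; open, the fingers measure 114 mm over their backs; the gripper's body (76 mm by 85 mm) begins 54 mm behind the grasp point. The pads swing forward as they close: fully open they stand 13 mm farther back than shut.
Start: joints at [1.115, 0.286, 1.577, -0, 1.279, -0.15], TCP at [0.203, 0.644, 0.25] pointing down, gripper open.
Joint ranges: [-2.77, 2.77], [-0.9, 2.22], [0.21, 2.48], [-1.53, 4.67], [0.24, 2.81], [-2.84, 2.84]. Speed limits (rad/s): [2.79, 2.79, 3.14, 3.14, 3.14, 3.14].

### API

Orientations are given as a unit quaternion [x, y, z, w].
In Python, from plant import status, cams, ctrl gives the robot as it stands.
- The arm moves only by the shell command python3 -m inch 'ROWS' [FORCE]. ROWS is JSON, a list of rows, each a list of 3 entries, a list of its own where there are three numbers: the opening, from -1 (shut) to 1 (fully open), then the shift along the tool's x, y, z in cm, then the turn about the tool's z in rad. In form: [[jaw, [dx, dy, dz], twist], ...]. A call has 1 to 20 rows; each row is the pose to reach, as a shift and turn from the pose commanded when the call began, along the tool's axes at that moment; what a row does not reach only later rows make up. A row lasts 1/10 s, in which the tool goes at most 50 mm and 8.59 degrees, less where a joint would pass 70% of its speed; a pose out of reach is approached as far as the arm can. A call with a gripper value outside its range is refused whole. The fingers move at their own pace and stop on an object; FORCE is the grip in N (left out, the last holds). Time passes only in rows, so rows that repeat a pose let the fingers close. It gives the time, the measured TCP pose, the force and the opening at its end, in the units of the state.
- status.get_state(): the state, without advancing time (a new reading comes with each control period).
- cams.read_camera(name): name is "scene" or "top" or "wrist"; returns the picture (400x640x3 uint8, blue, green, red); there is no depth.
- cams.calibration(name): a dict with "camera_matrix" (3x3 intrinsics, pixels), "cam_to_world" (4x4, takes a point from camera to world coordinates); the wrist camera has in their place "mount" (4x4, takes a point from camera to tool coordinates, whose origin is the TCP and whose axes are the flange's). Camera axes: x right, y down, z forward; pixel columns grow to the right and rows downward; lengths in m; the calibration is good to about 2 mm. A picture is of the moment at which its call begins: read the wrist's pose just before it. calibration takes no time and is no camera call.
- ctrl.sign_off(): hands the job in, once; it reports no verdict.
The state is a dict: "time": time; "qpos": joint angles; "dq": joint speeds; "joint_efforts": joint torques, N m; "eef_pos": TCP position; "tcp_rot": TCP orientation; "contact_force": force on the tool from outside, world axes, zero at the start; "wrist_torque": the same for the moment, N m; "opening": opening from 0.0 (shut) to 1.0 (fully open).
Only numpy, scipy, OpenCV 4.12 (cv2) and the standard library are available. Lean on these libraries where they do the work, as an engineer would, in place of code of your own. Each camera call takes 0.05 s, during which the arm holds its last target. There are 200 camera calls.

## Working session

There is one attempt and no reset: what is moved stays moved. The work goes in short steps, Python scripts to look and compute and a shell command to move; the robot and the scene stay as the last step left them, time stands still between calls to the robot, and variables do not carry over. Pictures are saved under pics/ and viewed, on a budget of 10 in all, crops included, one or two more only if the job needs it, and the job is handed in when it is done.

```bash
ls; mkdir -p pics
python3 - <<'E'
from plant import status,cams
import cv2,numpy as np
s=status.get_state();print({k:np.round(v,3) for k,v in s.items()})
for n in("scene","top"):
    c=cams.calibration(n);print(n,np.round(c["camera_matrix"],1).tolist(),np.round(c["cam_to_world"],3).tolist())
    cv2.imwrite(f"pics/{n}0.png",cams.read_camera(n))
print(cams.calibration("wrist"))
E
```

```text
pics
{'time': np.float64(0.0), 'qpos': array([ 1.115,  0.287,  1.578, -0.   ,  1.279, -0.15 ]), 'dq': array([-0.   ,  0.001, -0.001,  0.001,  0.001, -0.   ]), 'joint_efforts': array([ 0.0000e+00, -4.0598e+01, -2.9262e+01, -0.0000e+00,  6.0000e-03,
       -0.0000e+00]), 'eef_pos': array([0.203, 0.643, 0.249]), 'tcp_rot': array([ 0.152,  0.988, -0.001, -0.   ]), 'contact_force': array([-0.641,  0.149, -0.105]), 'wrist_torque': array([ 0.043,  0.022, -0.027]), 'opening': np.float64(1.0)}
scene [[429.7, 0.0, 325.0], [0.0, 429.7, 198.0], [0.0, 0.0, 1.0]] [[-0.773, 0.412, -0.483, 1.285], [0.635, 0.525, -0.567, 0.841], [0.02, -0.745, -0.667, 1.042], [0.0, 0.0, 0.0, 1.0]]
top [[436.5, 0.0, 324.8], [0.0, 436.5, 202.6], [0.0, 0.0, 1.0]] [[-0.015, -0.99, 0.14, 0.391], [-1.0, 0.014, -0.003, -0.016], [0.001, -0.14, -0.99, 1.356], [0.0, 0.0, 0.0, 1.0]]
{'camera_matrix': array([[332.0687121 ,   0.        , 318.71410022],
       [  0.        , 332.0687121 , 198.10666171],
       [  0.        ,   0.        ,   1.        ]]), 'mount': array([[-1.69949831e-05, -9.50163719e-01, -3.11751356e-01,
         8.04812576e-02],
       [ 9.99999936e-01,  9.52254013e-05, -3.44744944e-04,
         2.76750575e-04],
       [ 3.57250785e-04, -3.11751341e-01,  9.50163656e-01,
        -1.23454275e-01],
       [ 0.00000000e+00,  0.00000000e+00,  0.00000000e+00,
         1.00000000e+00]])}
```

View pics/top0.png

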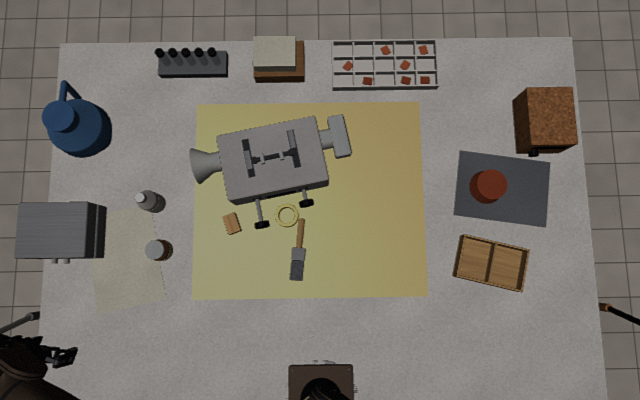

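View pics/scene0.png

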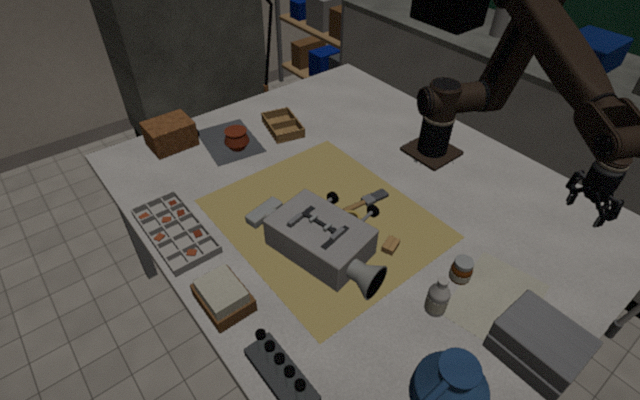

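The top view shows the left knob (out) at about (262,224), the right knob (home) at (306,203), the tape at (288,215), the brush at (298,250) and the block at (232,223). In the scene view the knobs are near (373,211) and (333,198). Next I measure the knobs in both views and get the extractor yaw from its top face.

```bash
cat > h.py <<'E'
import numpy as np,cv2
from plant import cams
def ray(n,p):
    c=cams.calibration(n);K=np.array(c["camera_matrix"]);T=np.array(c["cam_to_world"])
    d=T[:3,:3]@np.linalg.inv(K)@[p[0],p[1],1];return T[:3,3],d/np.linalg.norm(d)
def plane(n,p,z):
    o,d=ray(n,p);return o+d*(z-o[2])/d[2]
def tri(p1,p2):
    o1,d1=ray("top",p1);o2,d2=ray("scene",p2)
    s=np.linalg.lstsq(np.c_[d1,-d2],o2-o1,rcond=None)[0]
    a,b=o1+s[0]*d1,o2+s[1]*d2;return (a+b)/2,np.linalg.norm(a-b)
def dark(img,p,r=11,t=45):
    x,y=p;w=img[y-r:y+r+1,x-r:x+r+1].max(2)
    n,l,st,ce=cv2.connectedComponentsWithStats((w<t).astype(np.uint8))
    i=1+np.argmax(st[1:,4]);return ce[i]+[x-r,y-r],st[i].tolist()
E
python3 - <<'E'
from h import *
T=cv2.imread("pics/top0.png");S=cv2.imread("pics/scene0.png")
P=[]
for nm,pt,ps in(("L",(262,224),(373,211)),("R",(306,203),(333,198))):
    a,sa=dark(T,pt);b,sb=dark(S,ps);x,e=tri(a,b);P.append(x)
    print(nm,a,sa,b,sb,"tri",x.round(4),"gap",round(e,4),"plane.082",plane("top",a,.082).round(4))
g=T.astype(int);m=((g.max(2)-g.min(2)<25)&(g.max(2)>70)).astype(np.uint8)
m[:100]=0;m[205:]=0;m[:,:200]=0;m[:,345:]=0
m=cv2.morphologyEx(m,cv2.MORPH_OPEN,np.ones((35,35)))
c=max(cv2.findContours(m,0,2)[0],key=cv2.contourArea)
print(cv2.boundingRect(c))
# front edge: per column, lowest strong brightness drop of top face
g1=cv2.GaussianBlur(T,(3,3),0).max(2).astype(int)
for col in range(230,326,10): print(col,[int(v) for v in g1[180:212,col]])
o=np.hstack([cv2.resize(T[95:265,185:360],None,fx=3,fy=3),cv2.resize(S[170:260,300:400],(400,510))])
cv2.imwrite("pics/crop.png",o[:, :800]);print(o.shape)
E
```

```text
L [261.48351648 224.32967033] [4, 8, 14, 8, 91] [372.75268817 209.75268817] [5, 4, 12, 13, 93] tri [0.5081 0.1667 0.0857] gap 0.0029 plane.082 [0.5094 0.1661 0.082 ]
R [306.0326087  202.79347826] [4, 7, 15, 9, 92] [332.61333333 196.94666667] [5, 5, 11, 12, 75] tri [0.5695 0.0365 0.0842] gap 0.0039 plane.082 [0.5712 0.0352 0.082 ]Traceback (most recent call last):
  File "<stdin>", line 10, in <module>
ValueError: max() iterable argument is empty
```

Run:
```python
import cv2,numpy as np
T=cv2.imread("pics/top0.png");S=cv2.imread("pics/scene0.png")
o=cv2.resize(T[105:235,185:360],None,fx=4,fy=4,interpolation=cv2.INTER_CUBIC);cv2.imwrite("pics/c1.png",o)
```

```text
(no output)
```

View pics/c1.png

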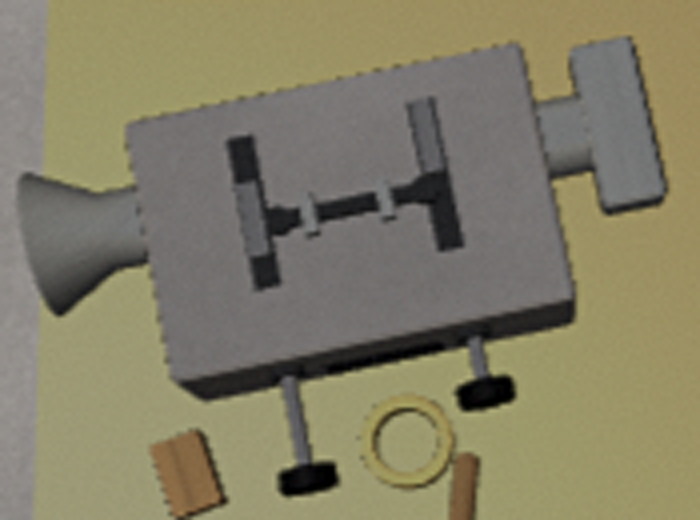

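The crop shows the top face corners, in full-image pixels: about (227.5,199), (328.7,180.5), (217,136) and (315,116). The L–R knob distance is 144.7 mm against an expected 144.3, which gives a yaw of about 11.2°. I check that against the corners and work out the moves.

Run:
```python
from h import *
from plant import status
from scipy.spatial.transform import Rotation as R
c=[plane("top",p,.115)[:2] for p in((227.5,199.2),(328.7,180.5),(217,135.8),(315,116.3))]
print(np.round(c,3)); FL,FR,BL,BR=c
v=FL-FR;u=BL-FL;w=BR-FR;b=BL-BR
print([round(np.linalg.norm(k),4) for k in(v,b,u,w)],[round(np.degrees(a),1) for a in(np.arctan2(-v[0],v[1]),np.arctan2(-b[0],b[1]),np.arctan2(u[1],u[0]),np.arctan2(w[1],w[0]))])
L=np.array([.5094,.1661]);K=np.array([.5712,.0352])
yaw=np.radians(11.2);ex=np.array([np.cos(yaw),np.sin(yaw)]);ey=np.array([-ex[1],ex[0]])
cen=np.mean(c,0);print("centre",cen,"knobs in ext",[(np.round([(q-cen)@ex,(q-cen)@ey],4)) for q in(L,K)],"expect -.184,.07 ; -.149,-.07")
s=status.get_state();M=R.from_quat(s["tcp_rot"]).as_matrix()
ya=np.degrees(np.arctan2(M[1,1],M[0,1]));print("tooly ang",ya,"twist",np.radians(ya-11.2))
A=np.r_[L-ex*.055,.16]
d=M.T@(A-s["eef_pos"]);print("pre-push",A,"tool shift cm",d*100,"R tgt",K)
```

```text
[[ 0.58   0.259]
 [ 0.631 -0.032]
 [ 0.769  0.293]
 [ 0.824  0.005]]
[np.float64(0.296), np.float64(0.2935), np.float64(0.1916), np.float64(0.1971)] [np.float64(9.8), np.float64(10.9), np.float64(10.2), np.float64(10.9)]
centre [0.70097913 0.13141227] knobs in ext [array([-0.1812,  0.0712]), array([-0.146 , -0.0692])] expect -.184,.07 ; -.149,-.07
tooly ang 72.47884396913457 twist 1.0695175890772688
pre-push [0.45544747 0.15541711 0.16      ] tool shift cm [-38.76869194 -38.89219454   8.97599504] R tgt [0.5712 0.0352]
```

```bash
python3 -m inch '[[-1,[-38.8,-38.9,0],1.07],[-1,[-38.8,-38.9,0],1.07],[-1,[-38.8,-38.9,0],1.07],[-1,[-38.8,-38.9,0],1.07],[-1,[-38.8,-38.9,0],1.07],[-1,[-38.8,-38.9,0],1.07],[-1,[-38.8,-38.9,0],1.07],[-1,[-38.8,-38.9,0],1.07],[-1,[-38.8,-38.9,0],1.07],[-1,[-38.8,-38.9,0],1.07],[-1,[-38.8,-38.9,0],1.07],[-1,[-38.8,-38.9,0],1.07],[-1,[-38.8,-38.9,0],1.07],[-1,[-38.8,-38.9,0],1.07],[-1,[-38.8,-38.9,0],1.07],[-1,[-38.8,-38.9,0],1.07],[-1,[-38.8,-38.9,0],1.07],[-1,[-38.8,-38.9,0],1.07]]' 40
```

```text
time: 1.9
eef_pos: [0.4558, 0.1565, 0.2504]
tcp_rot: [0.634, 0.773, 0.0, 0.0]
contact_force: [0.1, 0.1, -0.5]
opening: 0.005
```

```bash
python3 -m inch '[[-1,[0,0,5],0],[-1,[0,0,10],0],[-1,[0,0,14],0],[-1,[0,0,16.3],0],[-1,[0,0,16.3],0],[-1,[0,1,16.3],0],[-1,[0,2,16.3],0],[-1,[0,2.5,16.3],0],[-1,[0,3,16.3],0],[-1,[0,3.5,16.3],0],[-1,[0,4,16.3],0],[-1,[0,4.5,16.3],0],[-1,[0,5,16.3],0],[-1,[0,5.3,16.3],0],[-1,[0,5.6,16.3],0],[-1,[0,5.9,16.3],0],[-1,[0,6.1,16.3],0],[-1,[0,6.1,16.3],0]]'
python3 - <<'E'
from h import *
T=cams.read_camera("top");S=cams.read_camera("scene")
cv2.imwrite("pics/t1.png",T);cv2.imwrite("pics/s1.png",S)
cv2.imwrite("pics/v1.png",np.hstack([cv2.resize(T[145:245,220:340],(480,400)),cv2.resize(S[170:250,310:374],(320,400))]))
E
```

```text
time: 3.7
eef_pos: [0.5163, 0.1678, 0.0873]
tcp_rot: [0.635, 0.773, 0.0, 0.0]
contact_force: [0.2, 0.6, -0.1]
opening: 0.001
```

View pics/v1.png

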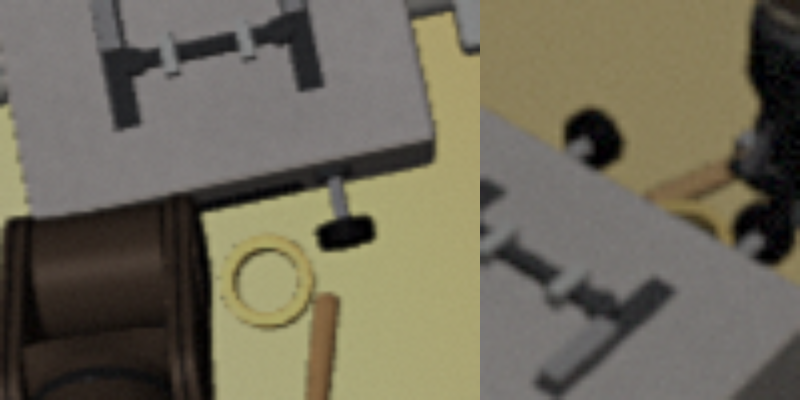

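The left cam plate has shifted and the force is near zero, so the knob seems to have snapped on ahead of the fingers. I nudge further to feel the end stop.

```bash
python3 -m inch '[[-1,[0,0.2,0],0],[-1,[0,0.4,0],0],[-1,[0,0.4,0],0]]'; python3 -m inch '[[-1,[0,0.15,0],0],[-1,[0,0.3,0],0],[-1,[0,0.3,0],0]]'
```

```text
time: 4.1
eef_pos: [0.5201, 0.1685, 0.0874]
tcp_rot: [0.635, 0.773, 0.0, 0.0]
contact_force: [0.2, 0.1, -0.5]
opening: 0.002
time: 4.4
eef_pos: [0.5203, 0.1687, 0.0873]
tcp_rot: [0.635, 0.773, -0.003, -0.003]
contact_force: [-8.7, -2.3, 8.1]
opening: -0.001
```

The stop is felt at about 9 N with no further travel. The implied left home centre of (0.543, 0.173) agrees with the camera. Next I back off, rise and move over the right knob with the jaw half open.

```bash
python3 -m inch '[[-1,[0,-2,0],0],[-1,[0,-5,0],0],[-1,[0,-5,-5],0],[0.1,[0,-5,-9],0],[0.1,[-4,-3,-9],0],[0.1,[-8,-1,-9],0],[0.1,[-12,1,-9],0],[0.1,[-14,2.05,-9],0],[0.1,[-14,2.05,-9],0],[0.1,[-14,2.05,-9],0],[0.1,[-14,2.05,-9],0]]'
python3 - <<'E'
from h import *
from plant import status
from scipy.spatial.transform import Rotation as R
s=status.get_state();W=cams.read_camera("wrist");T=cams.read_camera("top")
c=cams.calibration("wrist");M=R.from_quat(s["tcp_rot"]).as_matrix();m=np.array(c["mount"])
def proj(p):
    t=M.T@(np.array(p)-s["eef_pos"]);q=m[:3,:3].T@(t-m[:3,3]);v=c["camera_matrix"]@q;return v[:2]/v[2]
print(s["eef_pos"],s["opening"],"knob px",proj([.5707,.0356,.082]),"top centre",proj([.5707,.0356,.104]))
e=np.array([-.194,.981])
Lh=np.array([.5433,.1733]);print("left home px",proj([*Lh,.082]))
for p in([.5707,.0356,.082],[*Lh,.082]): cv2.drawMarker(W,tuple(int(round(v)) for v in proj(p)),(0,0,255),0,8,1)
cv2.imwrite("pics/w2.png",W);cv2.imwrite("pics/t2.png",T)
E
```

```text
time: 5.5
eef_pos: [0.5693, 0.0366, 0.177]
tcp_rot: [0.635, 0.773, -0.0, -0.0]
contact_force: [-1.0, 0.4, 0.5]
opening: 0.55
[0.56926908 0.03658577 0.17699979] 0.5500688585344775 knob px [320.94658719 211.6912016 ] top centre [321.11734909 223.76610417]
left home px [321.31976614 -19.16589208]
```

View pics/w2.png

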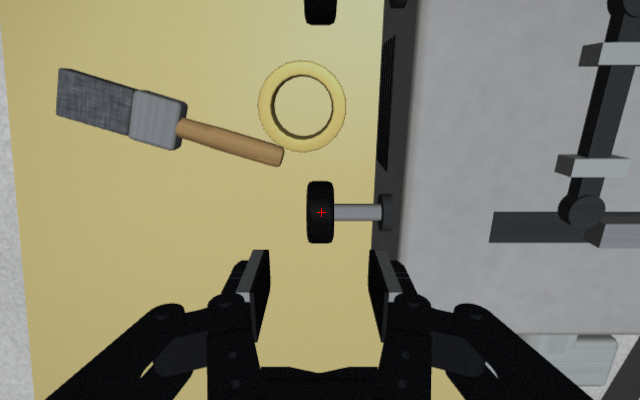

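The knob sits right at its predicted pixel (320,212), and the left knob at the top edge (320,10) lines up with it, so it is home. I descend to grip the rim above the rod.

```bash
python3 -m inch '[[0.1,[0,0.1,3],0],[0.1,[0,0.1,5.5],0],[0.1,[0,0.1,6.6],0],[0.1,[0,0.1,6.6],0],[-1,[0,0.1,6.6],0],[-1,[0,0.1,6.6],0],[-1,[0,0.1,6.6],0],[-1,[0,0.1,6.6],0],[-1,[0,0.1,6.6],0],[-1,[0,0.1,6.6],0]]' 40
```

```text
time: 6.6
eef_pos: [0.5703, 0.0356, 0.1132]
tcp_rot: [0.635, 0.773, -0.001, -0.001]
contact_force: [-5.6, -1.1, 5.7]
opening: 0.193
```

```bash
python3 -m inch '[[-1,[0,-0.5,0],0],[-1,[0,-1,0],0],[-1,[0,-1.5,0],0],[-1,[0,-2,0],0],[-1,[0,-2.5,0],0],[-1,[0,-3,0],0],[-1,[0,-3.4,0],0],[-1,[0,-3.4,0],0]]'; python3 -m inch '[[-1,[0,-0.2,0],0],[-1,[0,-0.3,0],0],[-1,[0,-0.3,0],0]]'
```

```text
time: 7.4
eef_pos: [0.5368, 0.029, 0.113]
tcp_rot: [0.635, 0.773, -0.001, -0.0]
contact_force: [-3.4, 0.4, 9.1]
opening: 0.192
time: 7.7
eef_pos: [0.5357, 0.0288, 0.1131]
tcp_rot: [0.635, 0.773, 0.001, 0.001]
contact_force: [0.5, 2.7, 6.4]
opening: 0.194
```

The tool moved 35.3 mm and then stopped, which is full travel. I release, rise and move clear, then check.

```bash
python3 -m inch '[[0.1,[0,0.2,0],0],[0.1,[0,0.2,0],0],[0.1,[0,0.2,0],0],[0.1,[0,0.2,0],0],[0.1,[0,0.2,-3],0],[0.1,[0,0.2,-7],0],[0.1,[0,0.2,-11],0],[0.1,[-5,0,-14],0],[0.1,[-10,0,-14],0],[0.1,[-15,0,-14],0],[0.1,[-20,0,-14],0],[0.1,[-24,0,-14],0],[0.1,[-24,0,-14],0],[0.1,[-24,0,-14],0]]'
python3 - <<'E'
from h import *
T0=cv2.imread("pics/top0.png");T=cams.read_camera("top");S=cams.read_camera("scene")
ex=np.array([np.cos(.194),np.sin(.194)]);cen=np.array([.701,.1314]);ey=np.array([-ex[1],ex[0]])
for p,q in(((268,211),(358,214)),((301,215),(343,190))):
    a,st=dark(T,p);x=plane("top",a,.082)[:2]-cen;print(a,st,"ext",x@ex,x@ey)
cv2.imwrite("pics/v3.png",np.hstack([cv2.resize(T[105:285,185:335],(400,480)),cv2.resize(T0[105:285,185:335],(400,480))]))
E
```

```text
time: 9.1
eef_pos: [0.5807, -0.2076, 0.2504]
tcp_rot: [0.636, 0.772, -0.0, -0.001]
contact_force: [0.2, 0.8, -1.3]
opening: 0.552
[261.24242424 212.42424242] [0, 9, 10, 8, 66] ext -0.14667235596294786 0.06512367058795356
[307.23943662 214.5915493 ] [12, 7, 11, 8, 71] ext -0.18093893040873912 -0.06580003575934947
```

View pics/v3.png

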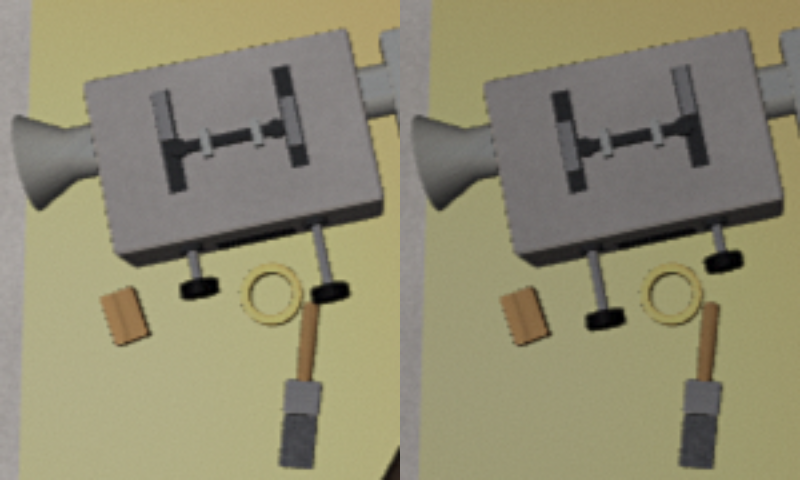

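After (left half) against before (right half): the left knob is home at (199,287) and the right knob is fully out at (330,292). The tape, block and brush have not moved. In the extractor's x the knobs measure −146.7 and −180.9 mm. The same measurement gave −146 (home) and −181 (out) at the start, so both are at their ends.

```bash
python3 -c "
from plant import ctrl;print(ctrl.sign_off())"
```

```text
the job is handed in; nothing more can be done
None
```

The extractor is changed over to the flat slot nozzle: the left knob is fully home and the right knob is all the way out. I handed the job in at about 9 s, with the gripper clear and touching nothing.

- **Left knob:** I pushed it in with shut fingers until it stopped at about 9 N. In the last top picture it measured −147 mm in the extractor's x, against −146 mm for the knob that started home.
- **Right knob:** I gripped it by the rim above the rod and pulled it 35.3 mm to its stop, then released it. It measured −181 mm, the same as the knob that started out.
- **Differences from the given sizes:** my knob x values read about 2 to 3 mm short of nominal (−149 and −184 mm), both before and after the moves. That points to an offset in my estimate of the extractor's centre. The last sideways readings (+65 and −66 mm against ±70 mm) were off because the search windows cut off part of each knob.
- **Bystanders:** the tape roll, brush and block look unmoved in the before and after pictures. The bottle, jar, pot and sherd box were outside that last crop. The arm's path stayed above or away from them, and the force readings during travel stayed within about 1.5 N.

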